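Sieve the small porcelain balls from the large

ROBOT

A 6-joint arm with a two-finger parallel gripper is mounted at the origin on the work surface. World frame = base frame: x ahead of the robot, y to its left, z up, the work surface at z = 0. Lengths are in m, angles in degrees, forces in N, time in s.
With the tool pointing down it reaches from about 0.25 to 0.725 m from the base axis. Payload 9.7 kg.
Tool frame: the origin (TCP) lies at the very end of the fingers, on their centre line; the grasp point (between the pads) lies 19 mm behind it; z points along the fingers, y is the direction in which the jaws open and shut (so a half turn about z gives the same grasp; the last joint's range is limited). The gripper opens to 85 mm and grips with 20 to 120 N. Pads are 22 mm wide; open, the fingers measure 114 mm over their backs; the gripper's body (76 mm by 85 mm) begins 54 mm behind the grasp point. The pads swing forward as they close: fully open they stand 13 mm farther back than shut.
Start: joints at [75.86, 4.979, 10.078, 95.1, 0, 90], TCP at [0.134, 0.533, 0.231] pointing down, gripper open.
Joint ranges: [-179.16, 179.16], [-48.56, 103.87], [-65.8, 70.77], [-126.05, 130.52], [-82.76, 87.17], [-180, 180]. Speed limits (degrees/s): [127.2, 127.2, 147.25, 180, 180, 180].

INTERFACE

Orientations are given as [roll, pitch, yaw] about the fixed x, y, z axes, in that order (R = Rz(yaw) Ry(pitch) Rx(roll)).
In Python, from workcell import bot gives the robot as it stands.
- The arm moves only by the shell command python3 -m pendant 'ROWS' [FORCE]. ROWS is JSON, a list that holds one entry, the list of rows, each a list of 7 numbers: the shift along the tool's x, y, z in cm, then the turn, a rotation vector about the tool's x, y, z in rad, then the opening in per cent of the stroke, from 0 (shut) to 100 (fully open). In form: [[[dx, dy, dz, ax, ay, az, gripper], ...]]. A call has 1 to 5 rows; each row shifts and turns the pose as measured when the row begins, along the tool's axes as they then stand; what a row does not reach is not made up. A row lasts 1/12 s, in which the tool goes at most 41.7 mm and 7.16 degrees, less where a joint would pass 70% of its speed; a pose out of reach is approached as far as the arm can. A call with a gripper value outside its range is refused whole. The fingers move at their own pace and stop on an object; FORCE is the grip in N (left out, the last holds). Time passes only in rows, so rows that do not move let the fingers close. It gives the time, the measured TCP pose, the force and the opening at its end, in the units of the state.
- bot.get_obs(): the state, without advancing time (a new reading comes with each control period).
- bot.camera(name): name is "scene" or "top" or "wrist"; returns the picture (420x560x3 uint8, red, green, blue); there is no depth.
- bot.get_calibration(name): a dict with "intrinsics" (3x3 intrinsics, pixels), "D" ([k1, k2, p1, p2, k3] as OpenCV has them; the pictures are not rectified), "pose" (4x4, takes a point from camera to world coordinates); the wrist camera has in their place "T_tool_cam" (4x4, takes a point from camera to tool coordinates, whose origin is the TCP and whose axes are the flange's). Camera axes: x right, y down, z forward; pixel columns grow to the right and rows downward; lengths in m; the calibration is good to about 2 mm. A picture is of the moment at which its call begins: read the wrist's pose just before it. get_calibration takes no time and is no camera call.
- bot.job_done(): hands the job in, once; it reports no verdict.
Trained networks look in the newest picture that a camera, given by its name, has taken for a name from the list of things; names that differ only in an ending like _2 or _b are one class to them, and where a whole thing is asked for, a point or a joint stands for the part that bears it (a point fixed in the world has none). Each returns a list of dicts, best first, with "confidence" (0 to 1); they miss things now and then, are a little off and sometimes report something else, mostly with a low value. They report only what shows in the picture. A call takes as long as a camera call.
- bot.masks_of(camera, thing): "pixels" (420x560 bool, what is visible of it) and "extent" ([left, top, right, bottom] in pixels, round what is visible of it).
- bot.mark_of(camera, thing): "uv" ([column, row] in pixels: a listed point, or the origin of a listed thing).
The state is a dict: "time": time; "q": joint angles; "qd": joint speeds; "joint_efforts": joint torques, N m; "ee_pos": TCP position; "tcp_rot": TCP orientation; "wrist_force": force on the tool from outside, world axes, zero at the start; "torque": the same for the moment, N m; "opening": finger opening in m.
Only numpy, scipy, OpenCV 4.12 (cv2) and the standard library are available. Lean on these libraries where they do the work, as an engineer would, in place of code of your own. Each camera call takes 0.05 s, during which the arm holds its last target. There are 200 camera calls.

TASK

Take the sieve by its handle and, keeping it level and on the bin's rims (or just clear of them, by 3 mm at most), shake it side to side, knocking it lightly against the left spring bumper and then the right so that each spring gives a little, at least twice each in turn and on until all the small balls have dropped into the bin. Then lift the sieve off with the large balls still in it, set it down fully home in the wooden stand and let go. Feel for the bumpers, do not ram them (push with less than 25 N), and leave the other crockery where it is.

Things in the scene. Friction and masses are not known exactly. Their poses are not given: they have to be found in the camera images.
- sieve: the loose steel sieve (0.40 to 0.65 kg), an oblong basket, 224 mm along its x, 106 along y, walls 40 mm high. Origin: plan centre, at the underside of the runners at its x ends, which lie on the bin's rims; outside each a guide lip reaches 10 mm below the origin (3.5 mm play beside the rim), so on the bin it slides only along y. z up
- sieve_floor (a point): centre of the sieve's floor top, 4 mm above its origin. A solid strip 34 mm wide runs along x through the middle, with a groove (8 mm wide) where the small balls rest until shaken out sideways; on either side of it a row of six openings (27 x 24 mm) lets small balls through but not large ones
- sieve_grip (a point): middle of the sieve's handle, a level wooden bar along the sieve's y, 14 mm wide (x), 16 mm high, 106 mm long between uprights at its ends; 75 mm above the sieve's origin, 35 mm above the basket's walls. The axes are the sieve's
- bin: the fixed catch bin, an open metal box 210 (x) by 216 (y) by 75 mm high with a black floor; origin at the centre of its underside. The sieve starts on its two rims that run along y (tops at z = 75 mm), axes parallel, within 10 mm of the middle, and slides on them along the bin's y
- bumper_left: fixed grey housing of the spring bumper at the bin's +y (left) end; origin on its face towards the sieve, 109 mm from the bin's centre in y, 102 mm up. The rubber tip of its plunger lies 64 to 92 mm from the bin's centre in y: it is screwed out differently each time and not measured, find it by feel. The tip gives up to 14 mm at 2.5 N per mm
- bumper_right: the same at the bin's -y (right) end, its reach set independently of the left one
- stand: fixed shallow wooden stand, a tray 244 (x) by 126 (y) mm with a rim 24 mm high; its recess is 232 x 114 mm, floor at z = 8 mm, 4 mm play round the sieve. The sieve stands in it on its guide lips, x along the stand's x (either way round), its origin then 18 mm above the stand's. Origin: centre of the underside
- small0_center (a point): loose white glazed porcelain ball, its centre; a small one, 20 mm across, 10 g; starts on the sieve's middle strip
- small1_center (a point): loose white glazed porcelain ball, its centre; a small one, 20 mm across, 10 g; starts on the sieve's middle strip
- small2_center (a point): loose white glazed porcelain ball, its centre; a small one, 20 mm across, 10 g; starts on the sieve's middle strip
- small3_center (a point): loose white glazed porcelain ball, its centre; a small one, 20 mm across, 10 g; starts on the sieve's middle strip
- large0_center (a point): loose white glazed porcelain ball, its centre; a large one, 32 mm across, 40 g; starts sunk in one of the sieve's openings
- large1_center (a point): loose white glazed porcelain ball, its centre; a large one, 32 mm across, 40 g; starts sunk in one of the sieve's openings
- large2_center (a point): loose white glazed porcelain ball, its centre; a large one, 32 mm across, 40 g; starts sunk in one of the sieve's openings
- bowl: bystander: a loose blue bowl, 90 mm across, 45 mm high; origin under its centre
- cup: bystander: a loose white cup, 72 mm across, 70 mm high; origin under its centre
- jar: bystander: a loose terracotta jar, 70 mm across, 110 mm high; origin under its centre

How it is judged:
By the outcome, as a careful person would: the job done as asked, in the order asked, and still so for the second after the job is handed in, with the robot touching nothing.
It also fails if it takes over 48 s, if anything falls off the work surface, if the arm or the gripper's body presses on something with over 40 N, if the wrist force passes 120 N, or if a joint passes its speed limit or range.

## Working session

There is one attempt and no reset: what is moved stays moved. The work goes in short steps, Python scripts to look and compute and a shell command to move; the robot and the scene stay as the last step left them, time stands still between calls to the robot, and variables do not carry over. Pictures are saved under pics/ and viewed, about 8 in all and at most 12, crops included, and the job is handed in when it is done.

```bash
mkdir -p pics; ls; cat > h.py <<'E'
import numpy as np, cv2
from scipy.spatial.transform import Rotation as Rn
from workcell import bot
def ray(cam,uv,o=None):
    c=bot.get_calibration(cam);K=np.array(c["intrinsics"]);D=np.array(c["D"])
    if "pose" in c: T=np.array(c["pose"])
    else:
        o=o or bot.get_obs();W=np.eye(4);W[:3,:3]=Rn.from_euler('xyz',o["tcp_rot"],degrees=True).as_matrix();W[:3,3]=o["ee_pos"];T=W@np.array(c["T_tool_cam"])
    p=cv2.undistortPoints(np.array([[uv]],float),K,D)[0,0]
    return T[:3,3],T[:3,:3]@np.array([p[0],p[1],1])
def at(cam,uv,z,o=None):
    c,d=ray(cam,uv,o);return c+d*(z-c[2])/d[2]
def save(cam,name):
    im=bot.camera(cam);cv2.imwrite('pics/'+name,im[:,:,::-1]);return im
E
python3 - <<'E'
from h import *
np.set_printoptions(precision=4,suppress=True)
o=bot.get_obs();print(o)
save('top','top0.png');save('scene','sc0.png')
a=cv2.imread('pics/top0.png');b=cv2.imread('pics/sc0.png')
Z={'sieve':.075,'sieve_floor':.079,'sieve_grip':.15,'bin':0,'bumper_left':.102,'bumper_right':.102,'stand':0,'bowl':0,'cup':0,'jar':0,'small0_center':.089,'large0_center':.089}
for cam in('top','scene'):
    for n,z in Z.items():
        for m in bot.mark_of(cam,n)[:4 if 'center' in n else 1]:print(cam,n,round(m['confidence'],2),np.round(m['uv'],1),at(cam,m['uv'],z))
E
```

```text
pics
{'time': 0.0, 'q': array([75.8587,  5.0134, 10.0348, 95.1004,  0.0024, 89.9997]), 'qd': array([0.102 , 0.1179, 0.0105, 0.0389, 0.0185, 0.0773]), 'joint_efforts': array([ -0.002 , -52.0379,  46.4809,   0.016 ,   0.    ,   0.    ]), 'ee_pos': array([0.1343, 0.5331, 0.2306]), 'tcp_rot': array([-179.921 ,   -0.0024,  165.859 ]), 'wrist_force': array([-0.025 ,  0.3895, -0.6679]), 'torque': array([ 0.0239, -0.0082, -0.029 ]), 'opening': 0.08530970231077756}
top sieve 0.88 [214.8 204.3] [0.5597 0.1988 0.075 ]
top sieve_floor 0.6 [213.7 203.2] [0.5626 0.2018 0.079 ]
top sieve_grip 0.85 [212.8 198.7] [0.5634 0.1951 0.15  ]
top bin 0.92 [222.1 205.7] [0.5683 0.1842 0.    ]
top bumper_left 0.6 [182.5 198.2] [0.5749 0.297  0.102 ]
top bumper_right 0.62 [253.8 202.3] [0.5604 0.0734 0.102 ]
top stand 0.87 [332.8 206.1] [ 0.5646 -0.1899  0.    ]
top bowl 0.82 [280.9 145.6] [ 0.7786 -0.0163  0.    ]
top cup 0.61 [407.5 260.6] [ 0.3778 -0.4366  0.    ]
top jar 0.58 [137.  257.3] [0.3962 0.4654 0.    ]
top small0_center 0.5 [211.  207.5] [0.547  0.2088 0.089 ]
top small0_center 0.49 [213.3 230.2]
[... 259 characters left out ...]
]
scene sieve_floor 0.76 [331.8 255.8] [0.5718 0.1989 0.079 ]
scene sieve_grip 0.66 [336.6 238.3] [0.5654 0.2023 0.15  ]
scene bin 0.61 [330.6 269.6] [0.5624 0.1957 0.    ]
scene bumper_left 0.55 [363.5 269.7] [0.5714 0.2927 0.102 ]
scene stand 0.57 [232.1 203. ] [ 0.5533 -0.187   0.    ]
scene bowl 0.89 [223.9 280.1] [ 0.7723 -0.0093  0.    ]
scene cup 0.78 [219.5 145. ] [ 0.3793 -0.4163  0.    ]
scene jar 0.81 [444.7 280.2] [0.3961 0.4619 0.    ]
scene small0_center 0.37 [354.3 232.8] [0.4786 0.2062 0.089 ]
scene large0_center 0.56 [351.3 244.5] [0.5163 0.2215 0.089 ]
scene large0_center 0.38 [331.3 252.2] [0.5695 0.1948 0.089 ]
scene large0_center 0.22 [329.4 267.9] [0.6122 0.2192 0.089 ]
```

View pics/top0.png

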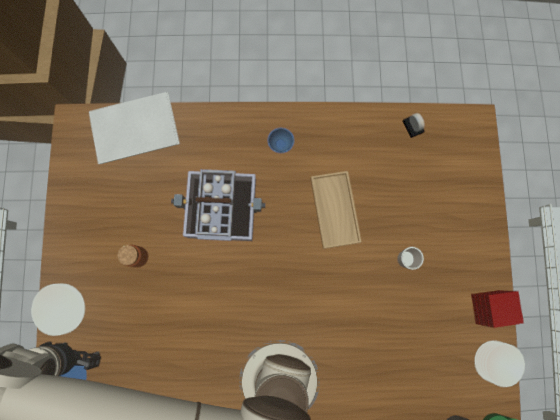

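View pics/sc0.png

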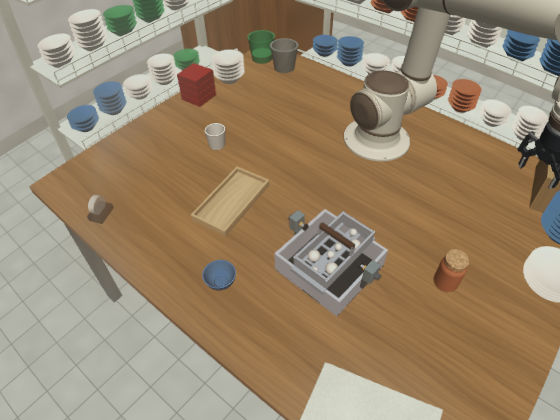

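The scene is clear: the sieve on the bin is near (214,204) in the top view, the stand near (334,210), and the jar, cup and bowl stand clear of the path. I'll write a row planner that only prints rows, then go above the sieve.

```bash
cat > plan.py <<'E'
import sys
from h import *
def plan(pos,yaw,smax=38,amax=6.8,n=None):
    o=bot.get_obs();p=np.array(o["ee_pos"]);R=Rn.from_euler('xyz',o["tcp_rot"],degrees=True);G=Rn.from_euler('xyz',[180,0,yaw],degrees=True)
    d=np.array(pos)-p;a=(R.inv()*G).magnitude()*57.3
    n=n or int(max(1,np.ceil(np.linalg.norm(d)*1000/smax),np.ceil(a/amax)))
    print('n',n,'dist',d.round(4),'ang',round(a,2));w=(R.inv()*G).as_rotvec()/n
    rows=[]
    for i in range(n):
        Ri=R*Rn.from_rotvec(w*i);s=Ri.inv().apply(d/n)*100
        rows.append([round(float(v),2) for v in s]+[round(float(v),3) for v in w])
    for i in range(0,n,5):print(rows[i:i+5])
if __name__=='__main__':
    a=[float(v) for v in sys.argv[1:]];plan(a[:3],a[3],*a[4:6])
E
python3 plan.py 0.54 0.20 0.33 86; python3 -c "
from h import *
print(bot.get_calibration('wrist'))"
```

```text
n 15 dist [ 0.4056 -0.3333  0.0987] ang 79.86
[[-3.17, -1.49, -0.66, -0.0, 0.0, 0.093], [-3.29, -1.19, -0.66, -0.0, 0.0, 0.093], [-3.39, -0.88, -0.66, -0.0, 0.0, 0.093], [-3.45, -0.57, -0.66, -0.0, 0.0, 0.093], [-3.49, -0.24, -0.66, -0.0, 0.0, 0.093]]
[[-3.5, 0.08, -0.66, -0.0, 0.0, 0.093], [-3.48, 0.41, -0.66, -0.0, 0.0, 0.093], [-3.42, 0.73, -0.66, -0.0, 0.0, 0.093], [-3.34, 1.04, -0.66, -0.0, 0.0, 0.093], [-3.23, 1.35, -0.66, -0.0, 0.0, 0.093]]
[[-3.09, 1.64, -0.66, -0.0, 0.0, 0.093], [-2.93, 1.92, -0.66, -0.0, 0.0, 0.093], [-2.73, 2.18, -0.66, -0.0, 0.0, 0.093], [-2.52, 2.43, -0.66, -0.0, 0.0, 0.093], [-2.28, 2.65, -0.66, -0.0, 0.0, 0.093]]
{'intrinsics': array([[326.2155567 ,   0.        , 278.17250066],
       [  0.        , 326.2155567 , 206.74623265],
       [  0.        ,   0.        ,   1.        ]]), 'D': array([-0.02556476,  0.        ,  0.        ,  0.        ,  0.        ]), 'T_tool_cam': array([[ 1.64622363e-04, -9.49820339e-01, -3.12795934e-01,
         8.11406154e-02],
       [ 9.99999085e-01, -2.63656843e-04,  1.32689974e-03,
         4.69705490e-04],
       [-1.34278715e-03, -3.12795867e-01,  9.49819426e-01,
        -1.43066854e-01],
       [ 0.00000000e+00,  0.00000000e+00,  0.00000000e+00,
         1.00000000e+00]])}
```

```bash
python3 -m pendant '[[[-3.17,-1.49,-0.66,0,0,0.093,100],[-3.29,-1.19,-0.66,0,0,0.093,100],[-3.39,-0.88,-0.66,0,0,0.093,100],[-3.45,-0.57,-0.66,0,0,0.093,100],[-3.49,-0.24,-0.66,0,0,0.093,100]]]' 
python3 -m pendant '[[[-3.5,0.08,-0.66,0,0,0.093,100],[-3.48,0.41,-0.66,0,0,0.093,100],[-3.42,0.73,-0.66,0,0,0.093,100],[-3.34,1.04,-0.66,0,0,0.093,100],[-3.23,1.35,-0.66,0,0,0.093,100]]]'
python3 -m pendant '[[[-3.09,1.64,-0.66,0,0,0.093,100],[-2.93,1.92,-0.66,0,0,0.093,100],[-2.73,2.18,-0.66,0,0,0.093,100],[-2.52,2.43,-0.66,0,0,0.093,100],[-2.28,2.65,-0.66,0,0,0.093,100]]]'; python3 plan.py 0.54 0.20 0.33 86
```

```text
time: 1.72
ee_pos: [0.2689, 0.4212, 0.2623]
tcp_rot: [-179.8, 0.0, 138.9]
wrist_force: [0.7, 0.5, 0.3]
opening: 0.0856
time: 2.13
ee_pos: [0.4075, 0.3013, 0.2978]
tcp_rot: [-179.9, 0.1, 110.9]
wrist_force: [0.4, 0.9, -0.6]
opening: 0.0856
time: 2.55
ee_pos: [0.5437, 0.1773, 0.3334]
tcp_rot: [179.9, 0.0, 82.9]
wrist_force: [0.5, 0.6, -0.8]
opening: 0.0856
n 1 dist [-0.0037  0.0227 -0.0034] ang 3.15
[[2.21, -0.65, 0.33, 0.001, 0.0, -0.055]]
```

```bash
python3 -m pendant '[[[2.2,-0.6,0.3,0,0,-0.05,100],[0,0,0,0,0,0,100]]]'; python3 - <<'E'
from h import *
np.set_printoptions(precision=4,suppress=True)
o=bot.get_obs();print(o['ee_pos'],o['tcp_rot'],o['time'])
save('wrist','w0.png')
Z={'sieve_grip':.15,'sieve':.075,'bumper_left':.102,'bumper_right':.102,'bin':0,'stand':0}
for n,z in Z.items():
    for m in bot.mark_of('wrist',n)[:1]:print(n,round(m['confidence'],2),np.round(m['uv'],1),at('wrist',m['uv'],z,o))
for n in('small0_center','large0_center'):
    for m in bot.mark_of('wrist',n)[:5]:print(n,round(m['confidence'],2),np.round(m['uv'],1),at('wrist',m['uv'],.089,o))
for n in('sieve_grip',):
    for m in bot.masks_of('wrist',n)[:1]:print(m['extent'])
E
```

```text
time: 2.72
ee_pos: [0.5463, 0.1929, 0.33]
tcp_rot: [179.9, 0.1, 84.8]
wrist_force: [-0.2, 0.8, -0.6]
opening: 0.085
[0.5463 0.1929 0.33  ] [179.867    0.0579  84.7727] 2.7167
sieve_grip 0.74 [287.8 161.4] [0.5577 0.2143 0.15  ]
sieve 0.86 [287.6 162.8] [0.5585 0.1989 0.075 ]
bumper_left 0.6 [287.7  74.6] [0.566  0.2981 0.102 ]
bumper_right 0.95 [294.8 257.2] [0.5573 0.0834 0.102 ]
bin 0.65 [284.8 160.7] [0.5558 0.1883 0.    ]
stand 0.88 [299.5 367.8] [ 0.5504 -0.1949  0.    ]
small0_center 0.72 [218.3 168.2] [0.4754 0.2026 0.089 ]
small0_center 0.63 [290.8 180.5] [0.5604 0.1797 0.089 ]
large0_center 0.77 [245.4 139.8] [0.5117 0.2329 0.089 ]
[190.7, 116.9, 387.5, 228.2]
```

View pics/w0.png

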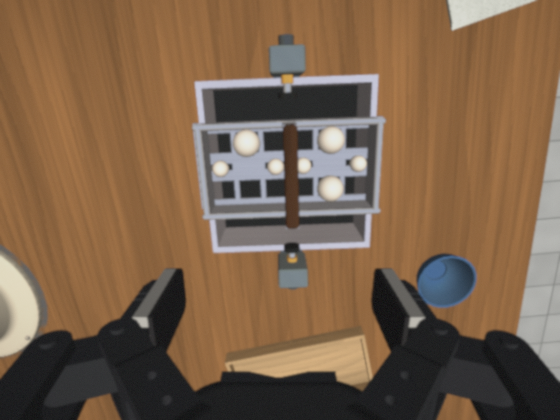

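The wrist view shows the handle from (290,124) to (292,228). The bin rim corners are at (198,83), (377,76), (369,246) and (213,251), with the bumpers at (287,62) and (292,270). There are four small and three large balls in the sieve. Next I'll back-project these points.

```bash
python3 - <<'E'
from h import *
np.set_printoptions(precision=4,suppress=True)
o=dict(ee_pos=[.5463,.1929,.33],tcp_rot=[179.867,.058,84.773])
a=[at('wrist',u,.158,o) for u in[(290,124),(292,228)]];print('handle',a,sum(a)/2)
r=[at('wrist',u,.075,o) for u in[(198,83),(377,76),(369,246),(213,251)]];print('rim',np.array(r),sum(r)/4)
s=[at('wrist',u,.115,o) for u in[(195,126),(382,121),(379,211),(205,216)]];print('sieve',np.array(s),sum(s)/4)
for q in(r,s):
    for i,j in((0,1),(3,2)):
        d=q[j]-q[i];print('yaw x',np.degrees(np.arctan2(d[1],d[0])),np.linalg.norm(d))
    for i,j in((3,0),(2,1)):
        d=q[j]-q[i];print('yaw y',np.degrees(np.arctan2(d[1],d[0]))-90,np.linalg.norm(d))
E
python3 plan.py 0.56 0.198 0.20 86
```

```text
handle [array([0.5625, 0.251 , 0.158 ]), array([0.5562, 0.146 , 0.158 ])] [0.5594 0.1985 0.158 ]
rim [[0.4638 0.3005 0.075 ]
 [0.6685 0.2895 0.075 ]
 [0.6581 0.0769 0.075 ]
 [0.4488 0.0889 0.075 ]] [0.5598 0.1889 0.075 ]
sieve [[0.4625 0.2552 0.115 ]
 [0.6621 0.2422 0.115 ]
 [0.6593 0.1404 0.115 ]
 [0.4568 0.1529 0.115 ]] [0.5602 0.1977 0.115 ]
yaw x -3.0716680799523224 0.20494966209970955
yaw x -3.294534968230605 0.209649929562917
yaw y -4.073274072427765 0.21205022564654546
yaw y -2.804631662990303 0.2128356231980476
yaw x -3.713317081565963 0.20006837416735887
yaw x -3.534646870874074 0.2028324639280742
yaw y -3.159588746036846 0.10243558663762972
yaw y -1.6019120755228613 0.10186745440949478
n 4 dist [ 0.0152  0.005  -0.1312] ang 1.18
[[0.16, 0.35, 3.28, 0.001, 0.0, -0.005], [0.16, 0.36, 3.28, 0.001, 0.0, -0.005], [0.16, 0.36, 3.28, 0.001, 0.0, -0.005], [0.15, 0.37, 3.28, 0.001, 0.0, -0.005]]
```

```bash
python3 -m pendant '[[[0.15,0.33,3.3,0,0,-0.008,60],[0.15,0.33,3.3,0,0,-0.008,60],[0.15,0.33,3.3,0,0,-0.008,60],[0.15,0.33,3.3,0,0,-0.008,60],[0,0,2.5,0,0,0,60]]]' 40; python3 plan.py 0.5595 0.198 0.131 86.6
```

```text
time: 3.63
ee_pos: [0.5616, 0.1999, 0.1768]
tcp_rot: [179.0, -0.3, 86.9]
wrist_force: [0.4, 0.4, -0.1]
opening: 0.051
n 2 dist [-0.0021 -0.0019 -0.0458] ang 1.11
[[-0.11, -0.14, 2.29, 0.009, -0.002, 0.003], [-0.11, -0.12, 2.29, 0.009, -0.002, 0.003]]
```

```bash
python3 -m pendant '[[[-0.1,-0.14,2.0,0.009,-0.002,0.003,60],[-0.1,-0.1,2.0,0.009,-0.002,0.003,60],[0,0,0.2,0,0,0,60]]]'; python3 plan.py 0.5595 0.198 0.131 86.6; python3 - <<'E'
from h import *
o=bot.get_obs();print(o['time'],o['wrist_force'],o['tcp_rot'])
im=save('wrist','w1.png')
for m in bot.mark_of('wrist','sieve_grip')[:1]:print(m['confidence'],m['uv'],at('wrist',m['uv'],.15,o))
E
```

```text
time: 3.88
ee_pos: [0.5564, 0.1978, 0.127]
tcp_rot: [-179.6, 0.2, 86.6]
wrist_force: [-0.4, -0.4, -0.5]
opening: 0.0516
n 1 dist [0.0031 0.0002 0.004 ] ang 0.44
[[0.04, 0.31, -0.41, -0.007, 0.003, 0.0]]
3.8833 [-0.40526077 -0.40257732 -0.45148344] [-1.79582499e+02  1.50414256e-01  8.66211169e+01]
0.58 [285.5, 298.6] [0.558961   0.19791651 0.15      ]
```

View pics/w1.png

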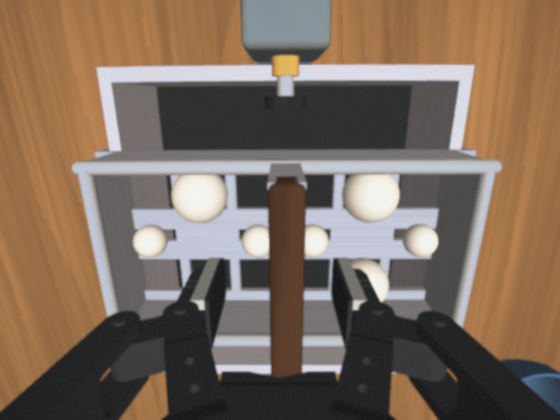

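```bash
python3 -m pendant '[[[0,0.25,-0.4,-0.007,0.003,0,60],[0,0,0,0,0,0,0],[0,0,0,0,0,0,0],[0,0,0,0,0,0,0],[0,0,0,0,0,0,0]]]' 80; python3 plan.py 0.5595 0.198 0.131 86.6
```

```text
time: 4.4
ee_pos: [0.5626, 0.1992, 0.1424]
tcp_rot: [179.2, -0.4, 86.7]
wrist_force: [-0.7, -0.1, -5.9]
opening: 0.0116
n 1 dist [-0.0031 -0.0012 -0.0114] ang 0.86
[[-0.15, -0.32, 1.14, 0.014, -0.006, 0.001]]
```

```bash
python3 - <<'E'
from h import *
save('wrist','w2.png');o=bot.get_obs();print(o['ee_pos'],o['tcp_rot'],o['wrist_force'],o['torque'],o['opening'],o['qd'])
E
```

```text
[0.56267112 0.19924548 0.14223688] [179.22476886  -0.351767    86.67331038] [ 1.83110692 -0.23307294 -4.09577768] [-0.00949185 -0.08791814 -0.03619207] 0.011951758510510583 [ 0.03788887  0.32423384 -0.49909877 -0.4907694  -0.09077537  0.00953176]
```

View pics/w2.png

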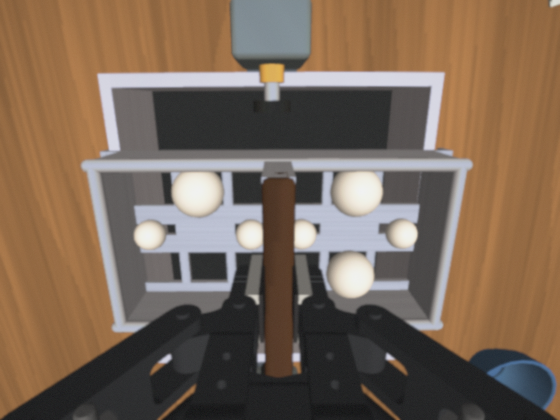

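The view shows the pads beside the bar, but the arm rose about 11 mm, so the grip is high. The sieve still sits on the rims. I'll open a little, lower and regrip.

```bash
python3 -m pendant '[[[0,0,0,0,0,0,40],[0,0,0,0,0,0,40]]]' 80;  python3 -m pendant '[[[-0.1,-0.2,1.0,0.013,-0.006,0,40]]]'; python3 -m pendant '[[[0,0,0,0,0,0,40]]]';python3 -m pendant '[[[0,0,0,0,0,0,40]]]'; python3 plan.py 0.5605 0.198 0.131 86.6
```

```text
time: 4.62
ee_pos: [0.5628, 0.1993, 0.1425]
tcp_rot: [179.2, -0.4, 86.7]
wrist_force: [-0.4, 0.2, -0.1]
opening: 0.0336
time: 4.7
ee_pos: [0.5618, 0.1988, 0.1345]
tcp_rot: [179.8, -0.1, 86.7]
wrist_force: [-0.0, 0.6, -0.2]
opening: 0.0342
time: 4.78
ee_pos: [0.5611, 0.1985, 0.1323]
tcp_rot: [179.9, -0.0, 86.7]
wrist_force: [0.1, -0.6, -0.8]
opening: 0.0343
time: 4.87
ee_pos: [0.5611, 0.1985, 0.132]
tcp_rot: [180.0, -0.0, 86.7]
wrist_force: [-0.2, 1.4, -0.1]
opening: 0.0345
n 1 dist [-0.0006 -0.0005 -0.001 ] ang 0.08
[[-0.05, -0.06, 0.1, 0.001, -0.0, 0.001]]
```

```bash
python3 -m pendant '[[[0,0,0.1,0,0,0,0],[0,0,0,0,0,0,0],[0,0,0,0,0,0,0],[0,0,0,0,0,0,0]]]' 80; python3 -c "
from h import *
o=bot.get_obs();print(o['torque'],o['wrist_force'],o['time'])"
```

```text
time: 5.2
ee_pos: [0.5612, 0.1984, 0.1307]
tcp_rot: [180.0, 0.0, 86.7]
wrist_force: [0.5, -0.3, -1.0]
opening: 0.0127
[-0.02546906 -0.01982849 -0.03326631] [ 0.47438792 -0.34473789 -0.9691082 ] 5.2
```

```bash
for i in 1; do python3 -m pendant '[[[0.4,0,0,0,0,0,0],[0.4,0,0,0,0,0,0]]]'; python3 -m pendant '[[[0.4,0,0,0,0,0,0]]]'; python3 -m pendant '[[[0.3,0,0,0,0,0,0]]]'; python3 -m pendant '[[[0,0,0,0,0,0,0]]]'; done
```

```text
time: 5.37
ee_pos: [0.5615, 0.2051, 0.1308]
tcp_rot: [180.0, 0.1, 86.6]
wrist_force: [-2.1, -11.5, 12.9]
opening: 0.0127
time: 5.45
ee_pos: [0.5617, 0.2087, 0.1308]
tcp_rot: [180.0, 0.2, 86.5]
wrist_force: [-0.5, -8.0, 4.8]
opening: 0.0129
time: 5.53
ee_pos: [0.5619, 0.2116, 0.1309]
tcp_rot: [180.0, 0.3, 86.5]
wrist_force: [-0.7, -3.8, -0.0]
opening: 0.0126
time: 5.62
ee_pos: [0.5619, 0.2121, 0.1308]
tcp_rot: [180.0, 0.3, 86.5]
wrist_force: [-0.3, -1.1, -2.5]
opening: 0.0131
```

```bash
python3 -m pendant '[[[0.4,0,-0.12,0,-0.004,0,0]]]'; python3 -m pendant '[[[0.3,0,0,0,0,0.002,0]]]'; python3 -m pendant '[[[0.3,0,0,0,0,0,0]]]'; python3 -m pendant '[[[0,0,0,0,0,0,0]]]'
```

```text
time: 5.7
ee_pos: [0.562, 0.2157, 0.1316]
tcp_rot: [-180.0, 0.5, 86.5]
wrist_force: [0.2, 0.4, -6.4]
opening: 0.0126
time: 5.78
ee_pos: [0.5619, 0.2193, 0.1311]
tcp_rot: [-179.9, 0.5, 86.4]
wrist_force: [-0.8, -4.5, 0.0]
opening: 0.0125
time: 5.87
ee_pos: [0.5621, 0.2222, 0.1311]
tcp_rot: [-179.9, 0.6, 86.4]
wrist_force: [-0.4, -5.2, 2.0]
opening: 0.0128
time: 5.95
ee_pos: [0.5622, 0.2227, 0.131]
tcp_rot: [-179.9, 0.6, 86.4]
wrist_force: [0.7, -1.2, -4.1]
opening: 0.0126
```

```bash
python3 -m pendant '[[[0.3,0,-0.1,0,0.01,0.003,0]]]'; python3 -m pendant '[[[0.3,0,0,0,0,0,0]]]'; python3 -m pendant '[[[0,0,0,0,0,0,0]]]'; python3 -c "
from h import *
o=bot.get_obs();print(o['torque'],o['wrist_force'],o['time'])"
```

```text
time: 6.03
ee_pos: [0.5621, 0.2255, 0.1314]
tcp_rot: [-179.9, 0.1, 86.2]
wrist_force: [-0.0, -6.1, -9.9]
opening: 0.0125
time: 6.12
ee_pos: [0.5622, 0.2272, 0.1311]
tcp_rot: [-179.9, 0.2, 86.2]
wrist_force: [-2.0, -16.3, 7.6]
opening: 0.0128
time: 6.2
ee_pos: [0.5621, 0.2264, 0.131]
tcp_rot: [-179.9, 0.3, 86.1]
wrist_force: [1.4, -7.0, -1.1]
opening: 0.0128
[-1.32160013 -0.19083619  0.02565496] [ 1.42368389 -7.01706122 -1.06124161] 6.2
```

```bash
python3 -m pendant '[[[-1.2,0,-0.06,0,0.003,-0.008,0],[-1.5,0,0,0,0,0,0],[-1.2,0,0,0,0,0,0],[-0.5,0,0,0,0,0,0]]]'; python3 -m pendant '[[[-0.4,0,0,0,0,0,0]]]'; python3 -m pendant '[[[-0.35,0,0,0,0,0,0]]]'; python3 -m pendant '[[[-0.3,0,0,0,0,0,0]]]'
```

```text
time: 6.53
ee_pos: [0.5593, 0.183, 0.1308]
tcp_rot: [-179.8, -0.2, 86.8]
wrist_force: [-1.0, 1.4, -3.4]
opening: 0.0126
time: 6.62
ee_pos: [0.559, 0.1783, 0.1309]
tcp_rot: [-179.8, -0.2, 86.7]
wrist_force: [0.0, 1.0, -3.1]
opening: 0.013
time: 6.7
ee_pos: [0.5588, 0.1743, 0.1309]
tcp_rot: [-179.8, -0.2, 86.7]
wrist_force: [-1.1, 2.6, -3.5]
opening: 0.0126
time: 6.78
ee_pos: [0.5586, 0.1709, 0.1309]
tcp_rot: [-179.8, -0.2, 86.6]
wrist_force: [0.4, 1.4, -3.3]
opening: 0.013
```

```bash
python3 -m pendant '[[[-0.35,0,0,-0.003,-0.003,0,0]]]'; python3 -m pendant '[[[-0.3,0,0,0,0,0,0]]]'; python3 -m pendant '[[[-0.3,0,0,0,0,0,0]]]'
```

```text
time: 6.87
ee_pos: [0.5584, 0.1672, 0.1308]
tcp_rot: [180.0, -0.1, 86.6]
wrist_force: [0.9, 0.8, -4.7]
opening: 0.0128
time: 6.95
ee_pos: [0.5581, 0.1641, 0.1308]
tcp_rot: [180.0, -0.1, 86.6]
wrist_force: [-0.9, 2.1, -2.9]
opening: 0.0126
time: 7.03
ee_pos: [0.5579, 0.161, 0.1308]
tcp_rot: [180.0, -0.1, 86.7]
wrist_force: [0.2, 1.5, -3.5]
opening: 0.013
```

```bash
python3 -m pendant '[[[-0.3,0,0,0,0,0,0]]]'; python3 -m pendant '[[[-0.3,0,0,0,0,0,0]]]'; python3 -m pendant '[[[-0.3,0,0,0,0,0,0]]]'
```

```text
time: 7.12
ee_pos: [0.5577, 0.1579, 0.1308]
tcp_rot: [180.0, -0.1, 86.7]
wrist_force: [0.6, 2.7, -3.1]
opening: 0.0125
time: 7.2
ee_pos: [0.5575, 0.1548, 0.1308]
tcp_rot: [180.0, -0.1, 86.7]
wrist_force: [0.6, 2.1, -2.4]
opening: 0.0125
time: 7.28
ee_pos: [0.5574, 0.1521, 0.131]
tcp_rot: [180.0, -0.2, 86.7]
wrist_force: [-0.6, 8.2, -1.7]
opening: 0.0125
```

```bash
python3 -m pendant '[[[-0.25,0,0,0,0,0,0]]]'; python3 -m pendant '[[[2.8,0,0,0,0,0,0],[2.8,0,0,0,0,0,0],[0.2,0,0,0,0,0,0]]]'; python3 -c "
from h import *
save('wrist','w3.png')
for m in bot.mark_of('wrist','small0_center'):print(m)"
```

```text
time: 7.37
ee_pos: [0.5573, 0.1504, 0.1314]
tcp_rot: [180.0, -0.3, 86.7]
wrist_force: [-0.4, 10.7, -1.0]
opening: 0.0127
time: 7.62
ee_pos: [0.5605, 0.2071, 0.1309]
tcp_rot: [-180.0, -0.2, 86.5]
wrist_force: [-0.8, -0.3, -5.2]
opening: 0.0126
{'uv': [167.2, 259.5], 'confidence': 0.64}
```

View pics/w3.png

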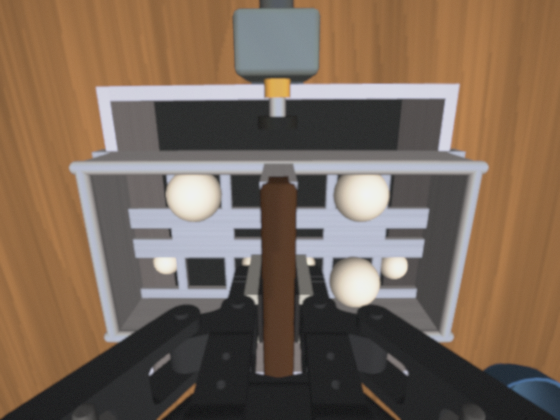

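Driving to the left threw all the small balls out of the groove into the lower openings. They show at (165,262), (395,267), (247,262) and (308,262). The large balls stay put. I'll carry on with the knocks.

```bash
python3 -m pendant '[[[1.2,0,0,0,-0.002,0,0],[0.4,0,0,0,0,0,0]]]'; python3 -m pendant '[[[0.35,0,0,0,0,0,0]]]';python3 -m pendant '[[[0.2,0,0,0,0,0,0]]]'
```

```text
time: 7.88
ee_pos: [0.5612, 0.2189, 0.1308]
tcp_rot: [-179.9, 0.1, 86.4]
wrist_force: [-1.1, -4.7, 1.4]
opening: 0.0126
time: 7.97
ee_pos: [0.5615, 0.2217, 0.1309]
tcp_rot: [-179.9, 0.2, 86.4]
wrist_force: [-0.5, -1.4, -2.9]
opening: 0.0125
time: 8.05
ee_pos: [0.5617, 0.2233, 0.131]
tcp_rot: [-179.9, 0.2, 86.3]
wrist_force: [-0.4, -3.9, -2.8]
opening: 0.013
```

```bash
python3 -m pendant '[[[0.3,0,-0.03,0,0.004,-0.005,0]]]'; python3 -m pendant '[[[0.25,0,0,0,0,0,0]]]'; python3 -m pendant '[[[0.1,0,0,0,0,0,0]]]'
```

```text
time: 8.13
ee_pos: [0.5619, 0.2253, 0.1312]
tcp_rot: [-179.9, 0.1, 86.6]
wrist_force: [1.5, -5.9, -5.3]
opening: 0.0129
time: 8.22
ee_pos: [0.5621, 0.2264, 0.1312]
tcp_rot: [-179.9, 0.2, 86.5]
wrist_force: [-1.4, -11.6, 1.4]
opening: 0.0125
time: 8.3
ee_pos: [0.562, 0.2261, 0.1312]
tcp_rot: [-179.9, 0.4, 86.5]
wrist_force: [-1.9, -6.9, -2.8]
opening: 0.0125
```

```bash
python3 -m pendant '[[[-2.8,0,0,0,0.004,0,0],[-2.8,0,0,0,0,0,0],[-0.4,0,0,0,0,0,0],[-0.4,0,0,0,0,0,0]]]'; python3 -m pendant '[[[-0.35,0,0,0,0,0,0]]]';python3 -m pendant '[[[-0.3,0,0,0,0,0,0]]]'
```

```text
time: 8.63
ee_pos: [0.5581, 0.1617, 0.1308]
tcp_rot: [-179.9, -0.0, 86.7]
wrist_force: [-0.1, 1.7, -5.8]
opening: 0.0126
time: 8.72
ee_pos: [0.5579, 0.1577, 0.1308]
tcp_rot: [-179.9, -0.1, 86.6]
wrist_force: [0.5, 0.4, -5.2]
opening: 0.0126
time: 8.8
ee_pos: [0.5578, 0.1548, 0.1308]
tcp_rot: [-179.9, -0.1, 86.7]
wrist_force: [0.4, 1.8, -3.9]
opening: 0.0123
```

```bash
python3 -m pendant '[[[-0.3,0,0,0,0,0,0]]]'; python3 -m pendant '[[[-0.3,0,0,0,0,0,0]]]'; python3 -m pendant '[[[-0.15,0,0,0,0,0,0]]]'
```

```text
time: 8.88
ee_pos: [0.5578, 0.1525, 0.131]
tcp_rot: [-179.9, -0.2, 86.7]
wrist_force: [-1.7, 5.7, -2.2]
opening: 0.0127
time: 8.97
ee_pos: [0.5576, 0.1508, 0.1314]
tcp_rot: [-179.9, -0.3, 86.7]
wrist_force: [-0.1, 8.7, -1.7]
opening: 0.0126
time: 9.05
ee_pos: [0.5576, 0.1507, 0.1316]
tcp_rot: [-180.0, -0.5, 86.8]
wrist_force: [-0.2, 8.2, -4.5]
opening: 0.013
```

```bash
python3 -m pendant '[[[2.8,0,0,0,-0.006,0,0],[2.8,0,0,0,0,0,0],[0.5,0,0,0,0,0,0],[0.6,0,0,0,0,-0.003,0]]]'; python3 -m pendant '[[[0.35,0,0,0,0,0,0]]]';python3 -m pendant '[[[0.3,0,0,0,0.002,0,0]]]'
```

```text
time: 9.38
ee_pos: [0.5612, 0.2196, 0.1312]
tcp_rot: [-179.9, -0.1, 87.0]
wrist_force: [-0.2, -0.0, -5.6]
opening: 0.0128
time: 9.47
ee_pos: [0.5612, 0.2238, 0.1308]
tcp_rot: [-179.9, -0.1, 87.0]
wrist_force: [-1.6, -3.8, -3.3]
opening: 0.0128
time: 9.55
ee_pos: [0.5614, 0.2262, 0.1309]
tcp_rot: [-179.9, -0.1, 87.0]
wrist_force: [-0.6, -9.8, 0.4]
opening: 0.0126
```

```bash
python3 -m pendant '[[[0.35,0,0,0,0.003,0,0]]]'; python3 -m pendant '[[[0.3,0,0,0,0,0,0]]]'
```

```text
time: 9.63
ee_pos: [0.5615, 0.2279, 0.1311]
tcp_rot: [-179.9, -0.0, 87.0]
wrist_force: [-1.0, -11.7, 0.5]
opening: 0.0127
time: 9.72
ee_pos: [0.5615, 0.2285, 0.1314]
tcp_rot: [-179.9, 0.2, 86.9]
wrist_force: [-2.5, -14.0, -0.3]
opening: 0.0126
```

Left knock 3 is done. Next the right bumper once more, then a look.

```bash
python3 -m pendant '[[[-2.8,0,0,0,0.002,0.003,0],[-2.8,0,0,0,0,0,0],[-0.6,0,0,0,0,0,0],[-0.6,0,0,0,0,0,0]]]'; python3 -m pendant '[[[-0.35,0,0,0,0,0,0],[-0.3,0,0,0,0,0,0]]]';python3 -m pendant '[[[-0.3,0,0,0,0,0,0]]]'
```

```text
time: 10.05
ee_pos: [0.5573, 0.1574, 0.1312]
tcp_rot: [-179.9, 0.2, 86.7]
wrist_force: [-0.0, -0.4, -4.7]
opening: 0.0125
time: 10.22
ee_pos: [0.5571, 0.1504, 0.1317]
tcp_rot: [-179.9, 0.0, 86.7]
wrist_force: [-0.2, 8.4, -3.3]
opening: 0.0127
time: 10.3
ee_pos: [0.5571, 0.149, 0.1322]
tcp_rot: [-179.9, -0.2, 86.7]
wrist_force: [-0.5, 11.5, -3.2]
opening: 0.0128
```

```bash
python3 -m pendant '[[[-0.3,0,0,0,0,0,0]]]'; python3 - <<'E'
from h import *
save('wrist','w4.png');save('top','t4.png')
a=cv2.imread('pics/w4.png');b=cv2.imread('pics/t4.png')[160:250,170:270]
b=cv2.resize(b,None,fx=2.3,fy=2.3,interpolation=cv2.INTER_CUBIC);c=np.zeros((420,800,3),np.uint8);c[:,:560]=a;c[:b.shape[0],562:562+b.shape[1]]=b
cv2.imwrite('pics/c4.png',c)
E
```

```text
time: 10.38
ee_pos: [0.557, 0.1484, 0.1326]
tcp_rot: [-179.9, -0.5, 86.8]
wrist_force: [-1.9, 12.6, -3.8]
opening: 0.0129
```

View pics/c4.png

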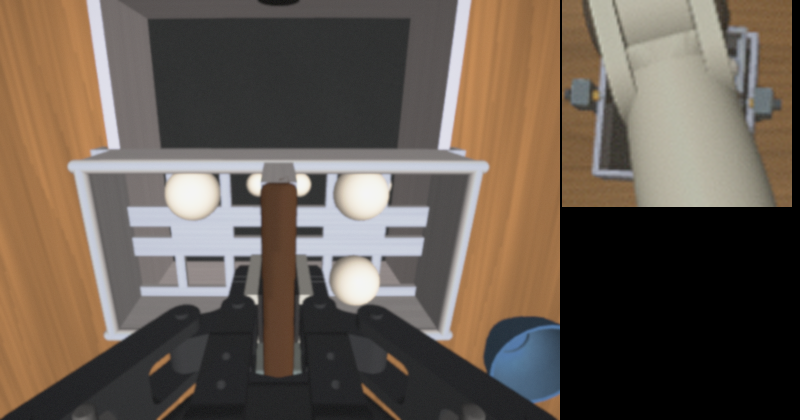

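The view shows two small balls at (255,184) and (302,184). Their size (~25 px) puts them on the bin floor, and the other two are likely behind the large balls. The three large balls are still in the sieve at (192,194), (361,194) and (354,281). I'll back off the bumper and lift; the bin then shows open.

```bash
python3 -m pendant '[[[1.0,0,0,0,-0.008,0,0],[0,0,-0.5,0,0,0,0],[0,0,-1.5,0,0,0,0],[0,0,-2,0,0,0,0],[0,0,-2.5,0,0,0,0]]]'; python3 -m pendant '[[[0,0,-2.5,0,0,0,0],[0,0,-1.5,0,0,0,0],[0,0,0,0,0,0,0]]]'; python3 - <<'E'
from h import *
save('wrist','w5.png');o=bot.get_obs();print(o['torque'],o['wrist_force'],o['ee_pos'],o['tcp_rot'])
for m in bot.mark_of('wrist','small0_center'):print(m,at('wrist',m['uv'],.012,o))
for m in bot.mark_of('wrist','stand'):print(m,at('wrist',m['uv'],0,o))
E
```

```text
time: 10.9
ee_pos: [0.5552, 0.1619, 0.1933]
tcp_rot: [-179.3, 0.2, 87.0]
wrist_force: [0.2, 0.2, -6.2]
opening: 0.0125
time: 11.15
ee_pos: [0.5565, 0.1634, 0.2399]
tcp_rot: [-179.6, 0.3, 87.1]
wrist_force: [-0.1, 0.6, -5.7]
opening: 0.0124
[-0.01545024 -0.05519732  0.04783635] [ 1.09988821  0.52609855 -5.41695234] [0.55647285 0.16340911 0.23846784] [-179.59322267    0.28197905   87.1075876 ]
```

View pics/w5.png

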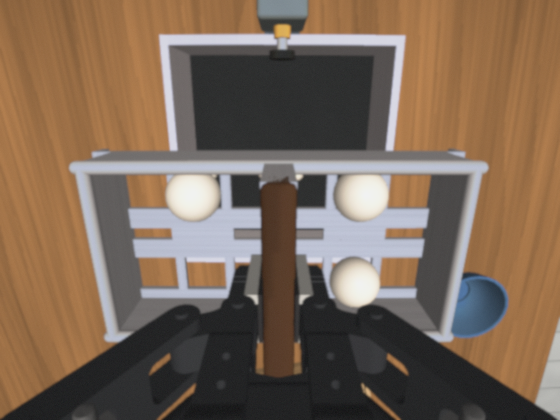

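```bash
python3 plan.py 0.555 0.075 0.39 90 24
```

```text
n 8 dist [-0.0006 -0.088   0.1545] ang 3.0
[[-1.11, 0.03, -1.92, -0.001, 0.001, -0.006], [-1.11, 0.02, -1.93, -0.001, 0.001, -0.006], [-1.11, 0.02, -1.93, -0.001, 0.001, -0.006], [-1.11, 0.01, -1.93, -0.001, 0.001, -0.006], [-1.11, 0.01, -1.93, -0.001, 0.001, -0.006]]
[[-1.1, 0.01, -1.93, -0.001, 0.001, -0.006], [-1.1, 0.0, -1.93, -0.001, 0.001, -0.006], [-1.1, -0.0, -1.93, -0.001, 0.001, -0.006]]
```

```bash
python3 -m pendant '[[[-0.8,0.03,-1.4,-0.001,0.001,-0.006,0],[-1.1,0.02,-1.9,-0.001,0.001,-0.006,0],[-1.1,0.02,-1.9,-0.001,0.001,-0.006,0],[-1.1,0.01,-1.9,-0.001,0.001,-0.006,0],[-1.1,0.01,-1.9,-0.001,0.001,-0.006,0]]]'; python3 -m pendant '[[[-1.1,0,-1.9,0,0,-0.006,0],[-1.1,0,-1.9,0,0,-0.006,0],[-1.1,0,-1.5,0,0,0,0]]]'; python3 - <<'E'
from h import *
save('wrist','w6.png');o=bot.get_obs();print(o['ee_pos'],o['tcp_rot'],o['time'])
for m in bot.mark_of('wrist','small0_center'):print(m,at('wrist',m['uv'],.012,o))
E
python3 plan.py 0.555 -0.29 0.39 100 26
```

```text
time: 11.72
ee_pos: [0.553, 0.1114, 0.3143]
tcp_rot: [-178.5, 0.4, 89.1]
wrist_force: [0.1, 0.1, -5.7]
opening: 0.0126
time: 11.97
ee_pos: [0.5536, 0.0771, 0.3653]
tcp_rot: [-178.1, 0.5, 89.8]
wrist_force: [0.7, -0.8, -6.7]
opening: 0.0125
[0.55370484 0.07529798 0.36771229] [-178.21975306    0.51663749   89.77566554] 12.0167
{'uv': [230.3, 87.7], 'confidence': 0.54} [0.47332664 0.17063158 0.012     ]
n 15 dist [ 0.0009 -0.3663  0.0236] ang 10.43
[[-2.44, 0.01, -0.14, -0.002, 0.0, -0.012], [-2.44, -0.02, -0.14, -0.002, 0.0, -0.012], [-2.44, -0.04, -0.14, -0.002, 0.0, -0.012], [-2.44, -0.07, -0.14, -0.002, 0.0, -0.012], [-2.44, -0.1, -0.14, -0.002, 0.0, -0.012]]
[[-2.44, -0.13, -0.14, -0.002, 0.0, -0.012], [-2.44, -0.16, -0.14, -0.002, 0.0, -0.012], [-2.44, -0.19, -0.15, -0.002, 0.0, -0.012], [-2.43, -0.22, -0.15, -0.002, 0.0, -0.012], [-2.43, -0.25, -0.15, -0.002, 0.0, -0.012]]
[[-2.43, -0.28, -0.15, -0.002, 0.0, -0.012], [-2.42, -0.3, -0.15, -0.002, 0.0, -0.012], [-2.42, -0.33, -0.15, -0.002, 0.0, -0.012], [-2.42, -0.36, -0.15, -0.002, 0.0, -0.012], [-2.41, -0.39, -0.16, -0.002, 0.0, -0.012]]
```

View pics/w6.png

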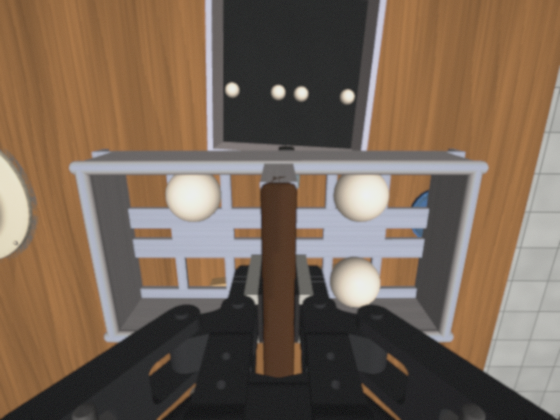

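All four small balls lie on the bin floor, at (232,90), (278,92), (301,94) and (347,97). The three large balls are still in the sieve. Now past the stand, so the wrist camera sees it above the sieve's edge.

```bash
python3 -m pendant '[[[-2.0,0,-0.1,-0.004,0.002,-0.012,0],[-2.4,-0.02,-0.1,-0.004,0.002,-0.012,0],[-2.4,-0.04,-0.1,-0.004,0,-0.012,0],[-2.4,-0.07,-0.1,-0.004,0,-0.012,0],[-2.4,-0.1,-0.1,-0.004,0,-0.012,0]]]'; python3 -m pendant '[[[-2.4,-0.13,-0.14,-0.003,0,-0.012,0],[-2.4,-0.16,-0.14,-0.002,0,-0.012,0],[-2.4,-0.19,-0.15,-0.002,0,-0.012,0],[-2.4,-0.22,-0.15,-0.002,0,-0.012,0],[-2.4,-0.25,-0.15,-0.002,0,-0.012,0]]]'; python3 -m pendant '[[[-2.4,-0.28,-0.15,-0.002,0,-0.012,0],[-2.4,-0.3,-0.15,-0.002,0,-0.012,0],[-2.4,-0.33,-0.1,-0.002,0,-0.012,0],[-1.2,-0.2,0,0,0,0,0],[0,0,0,0,0,0,0]]]'; python3 plan.py 0.555 -0.29 0.39 100 26;  python3 - <<'E'
from h import *
o=bot.get_obs();print(o['ee_pos'],o['tcp_rot'],o['time'])
save('wrist','w7.png')
for m in bot.mark_of('wrist','stand'):print(m,at('wrist',m['uv'],0,o))
E
```

```text
time: 12.48
ee_pos: [0.5556, -0.0381, 0.3621]
tcp_rot: [-178.7, 0.0, 93.7]
wrist_force: [0.0, -0.1, -5.9]
opening: 0.0123
time: 12.9
ee_pos: [0.5569, -0.1621, 0.359]
tcp_rot: [-178.7, -0.3, 97.4]
wrist_force: [0.1, -0.0, -5.8]
opening: 0.0125
time: 13.32
ee_pos: [0.5585, -0.2536, 0.3513]
tcp_rot: [-178.3, -0.7, 99.4]
wrist_force: [-0.3, -0.7, -6.2]
opening: 0.0128
n 3 dist [-0.0035 -0.0364  0.0387] ang 1.89
[[-1.16, -0.35, -1.29, -0.01, -0.004, -0.003], [-1.17, -0.34, -1.29, -0.01, -0.004, -0.003], [-1.17, -0.33, -1.29, -0.01, -0.004, -0.003]]
[ 0.55845634 -0.25357698  0.35129778] [-178.34821317   -0.68946669   99.38892309] 13.3167
{'uv': [288.9, 115.1], 'confidence': 0.97} [ 0.55322844 -0.18923313  0.        ]
```

View pics/w7.png

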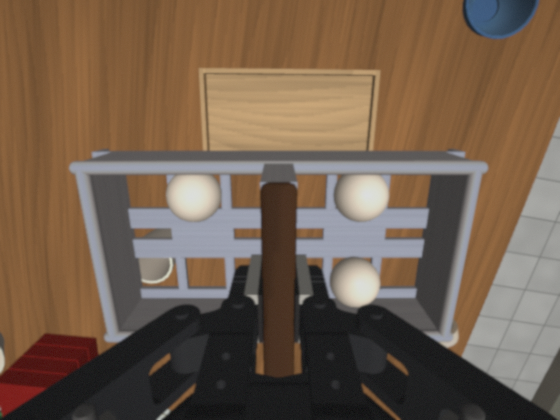

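The stand's +y edge runs from (200,69) to (379,70), and its lower part is hidden by the sieve. I'll back off a little so all of it shows, level out, and measure.

```bash
python3 -m pendant '[[[-1.5,-0.35,-1.5,-0.012,-0.006,-0.003,0],[-1.7,-0.34,-1.3,-0.012,-0.004,-0.003,0],[-1.2,-0.3,-1,-0.006,-0.003,-0.003,0],[-0.5,0,0,0,0,0,0],[0,0,0,0,0,0,0]]]';   python3 -m pendant '[[[0,0,0,0,0,0,0]]]'; python3 - <<'E'
from h import *
o=bot.get_obs();print(o['ee_pos'],o['tcp_rot'],o['time'])
save('wrist','w8.png');a=cv2.imread('pics/w8.png')[:170,140:440]
a=cv2.resize(a,None,fx=2.6,fy=2.6,interpolation=cv2.INTER_CUBIC);cv2.imwrite('pics/c8.png',a)
for m in bot.mark_of('wrist','stand'):print(m,at('wrist',m['uv'],0,o))
import json;json.dump(dict(ee_pos=list(map(float,o['ee_pos'])),tcp_rot=list(map(float,o['tcp_rot']))),open('o8.json','w'))
E
```

```text
time: 13.83
ee_pos: [0.5593, -0.2964, 0.3876]
tcp_rot: [-179.9, -0.3, 100.3]
wrist_force: [0.9, 0.3, -6.7]
opening: 0.0128
time: 13.92
ee_pos: [0.5598, -0.2956, 0.3872]
tcp_rot: [-179.9, -0.3, 100.4]
wrist_force: [-0.0, 0.0, -6.4]
opening: 0.0124
[ 0.55977831 -0.29555476  0.38715871] [-179.92645825   -0.30054518  100.35856035] 13.9167
{'uv': [287.2, 86.4], 'confidence': 0.7} [ 0.5541803  -0.19168399  0.        ]
```

View pics/c8.png

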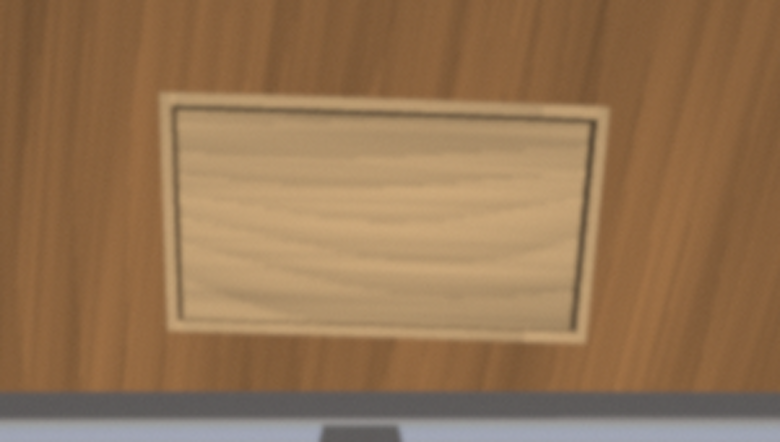

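```bash
python3 - <<'E'
from h import *
import json
np.set_printoptions(precision=4,suppress=True)
o=json.load(open('o8.json'))
r=np.array([at('wrist',(140+u/2.6,v/2.6),.024,o) for u,v in[(160,92),(610,107),(586,343),(169,331)]])
print(r,r.mean(0))
f=lambda i,j:np.degrees(np.arctan2(*(r[j]-r[i])[1::-1]))
print('yaw',f(0,1),f(3,2),f(3,0)-90,f(2,1)-90,[np.linalg.norm(r[i]-r[j]) for i,j in((0,1),(3,2),(3,0),(2,1))])
# sieve in tool frame, wall tops at tool z=+0.016
c=bot.get_calibration('wrist');T=c['T_tool_cam'];K=c['intrinsics'];D=c['D']
g=cv2.cvtColor(cv2.imread('pics/w8.png'),cv2.COLOR_BGR2GRAY)
def tool(u,z):
    p=cv2.undistortPoints(np.array([[u]],float),K,D)[0,0];d=T[:3,:3]@[p[0],p[1],1];return T[:3,3]+d*(z-T[2,3])/d[2]
s=np.array([tool(u,.016) for u in[(72,168),(487,168),(452,340),(106,340)]]);print(s,s.mean(0))
E
```

```text
[[ 0.4225 -0.1476  0.024 ]
 [ 0.6639 -0.1108  0.024 ]
 [ 0.6832 -0.2354  0.024 ]
 [ 0.4421 -0.2726  0.024 ]] [ 0.5529 -0.1916  0.024 ]
yaw 8.66642478406142 8.771672722428285 8.894349392920603 8.823574016727093 [np.float64(0.24415149849825077), np.float64(0.24399434690488594), np.float64(0.12655875342211415), np.float64(0.1261100278029138)]
[[ 0.0493 -0.1033  0.016 ]
 [ 0.0493  0.1038  0.016 ]
 [-0.0554  0.104   0.016 ]
 [-0.0552 -0.1038  0.016 ]] [-0.003   0.0002  0.016 ]
```

```bash
python3 plan.py 0.5525 -0.1886 0.20 98.8 28
```

```text
n 8 dist [-0.0072  0.1068 -0.1869] ang 1.62
[[1.32, 0.16, 2.34, -0.0, -0.001, 0.003], [1.32, 0.15, 2.34, -0.0, -0.001, 0.003], [1.32, 0.15, 2.34, -0.0, -0.001, 0.003], [1.32, 0.14, 2.34, -0.0, -0.001, 0.003], [1.32, 0.14, 2.34, -0.0, -0.001, 0.003]]
[[1.33, 0.13, 2.34, -0.0, -0.001, 0.003], [1.33, 0.13, 2.34, -0.0, -0.001, 0.003], [1.33, 0.12, 2.34, -0.0, -0.001, 0.003]]
```

```bash
python3 -m pendant '[[[1.0,0.15,1.4,0,-0.001,0.003,0],[1.3,0.15,2.3,0,-0.001,0.003,0],[1.3,0.15,2.3,0,-0.001,0.003,0],[1.3,0.14,2.3,0,-0.001,0.003,0],[1.3,0.14,2.3,0,-0.001,0.003,0]]]'; python3 -m pendant '[[[1.3,0.13,2.3,0,-0.001,0.003,0],[1.3,0.13,2,0,-0.001,0.003,0],[0.8,0.1,1,0,0,0,0],[0,0,0,0,0,0,0]]]'; python3 plan.py 0.5525 -0.1886 0.11 98.8 28
```

```text
time: 14.43
ee_pos: [0.5565, -0.2291, 0.2778]
tcp_rot: [179.8, 0.2, 99.5]
wrist_force: [0.1, 0.3, -5.4]
opening: 0.0128
time: 14.77
ee_pos: [0.5499, -0.1862, 0.2141]
tcp_rot: [-179.7, -0.1, 99.4]
wrist_force: [-0.5, -0.6, -5.8]
opening: 0.0127
n 4 dist [ 0.0026 -0.0024 -0.1041] ang 0.69
[[-0.07, 0.07, 2.6, -0.001, -0.0, 0.003], [-0.07, 0.07, 2.6, -0.001, -0.0, 0.003], [-0.07, 0.06, 2.6, -0.001, -0.0, 0.003], [-0.07, 0.06, 2.6, -0.001, -0.0, 0.003]]
```

```bash
python3 -m pendant '[[[-0.1,0.1,2.0,-0.001,0,0.005,0],[-0.1,0.07,2.6,-0.001,0,0.004,0],[-0.07,0.06,2.5,0,0,0.003,0],[0,0,1.5,0,0,0,0],[0,0,0,0,0,0,0]]]'; python3 -m pendant '[[[0,0,0,0,0,0,0]]]'; python3 plan.py 0.5525 -0.1886 0.095 98.8 28
```

```text
time: 15.18
ee_pos: [0.5516, -0.1861, 0.1271]
tcp_rot: [-179.9, 0.0, 98.9]
wrist_force: [-0.7, 0.3, -7.1]
opening: 0.0127
time: 15.27
ee_pos: [0.5513, -0.1859, 0.1274]
tcp_rot: [-179.9, 0.0, 98.9]
wrist_force: [0.4, 0.6, -6.0]
opening: 0.0124
n 2 dist [ 0.0012 -0.0027 -0.0324] ang 0.17
[[-0.14, 0.04, 1.62, -0.001, 0.0, 0.001], [-0.14, 0.04, 1.62, -0.001, 0.0, 0.001]]
```

```bash
python3 -m pendant '[[[-0.17,0.08,1.4,0,0,0.001,0],[-0.13,0.06,1.2,0,0,0.001,0],[0,0,0,0,0,0,0],[0,0,0,0,0,0,0]]]'; python3 plan.py 0.5525 -0.1886 0.095 98.8 28
```

```text
time: 15.6
ee_pos: [0.5549, -0.1894, 0.1058]
tcp_rot: [179.8, 0.2, 98.8]
wrist_force: [-0.3, 0.1, -5.5]
opening: 0.0124
n 1 dist [-0.0024  0.0008 -0.0108] ang 0.26
[[0.12, -0.23, 1.08, 0.003, 0.003, 0.001]]
```

```bash
python3 -m pendant '[[[0.1,-0.26,0.5,0.003,0.003,0.001,0],[0,0,0.3,0,0,0,0],[0,0,0,0,0,0,0]]]'; python3 plan.py 0.5525 -0.1886 0.074 98.8 28
```

```text
time: 15.85
ee_pos: [0.5529, -0.1891, 0.0998]
tcp_rot: [179.8, 0.1, 98.8]
wrist_force: [-0.3, -0.7, -6.2]
opening: 0.0124
n 1 dist [-0.0004  0.0005 -0.0258] ang 0.16
[[0.06, -0.04, 2.58, 0.003, 0.001, -0.0]]
```

Well aligned. I'll descend in small steps and watch the force.

```bash
python3 -m pendant '[[[0.03,-0.03,0.7,0.002,0.001,0,0],[0.02,0,0.6,0,0,0,0]]]'; python3 -m pendant '[[[0,0,0.4,0,0,0,0],[0,0,0,0,0,0,0]]]'; python3 plan.py 0.5525 -0.1886 0.074 98.8 28
```

```text
time: 16.02
ee_pos: [0.5534, -0.189, 0.088]
tcp_rot: [179.8, 0.1, 98.8]
wrist_force: [-0.4, 0.1, -6.4]
opening: 0.0126
time: 16.18
ee_pos: [0.5528, -0.1887, 0.0819]
tcp_rot: [179.9, 0.0, 98.8]
wrist_force: [-0.3, 0.0, -7.1]
opening: 0.0127
n 1 dist [-0.0003  0.0001 -0.0079] ang 0.09
[[0.01, -0.03, 0.79, 0.002, 0.0, -0.0]]
```

```bash
python3 -m pendant '[[[0,0,0.4,0,0,0,0],[0,0,0.15,0,0,0,0]]]'; python3 -m pendant '[[[0,0,0.2,0,0,0,0],[0,0,0.1,0,0,0,0]]]'; python3 -m pendant '[[[0,0,0.1,0,0,0,0],[0,0,0,0,0,0,0]]]'
```

```text
time: 16.35
ee_pos: [0.5527, -0.1886, 0.0758]
tcp_rot: [179.9, 0.0, 98.8]
wrist_force: [0.0, -0.4, -5.0]
opening: 0.0127
time: 16.52
ee_pos: [0.5529, -0.1887, 0.0737]
tcp_rot: [179.9, 0.0, 98.8]
wrist_force: [-6.4, 1.8, 9.5]
opening: 0.0126
time: 16.68
ee_pos: [0.553, -0.1887, 0.074]
tcp_rot: [179.8, 0.1, 98.8]
wrist_force: [0.4, 0.7, -6.1]
opening: 0.0123
```

```bash
python3 -m pendant '[[[0,0,0.06,0,0,0,0],[0,0,0,0,0,0,10],[0,0,0,0,0,0,30],[0,0,0,0,0,0,45],[0,0,0,0,0,0,45]]]'; python3 -m pendant '[[[0,0,-0.8,0,0,0,45],[0,0,-2,0,0,0,45],[0,0,-3,0,0,0,45],[0,0,-3.5,0,0,0,45],[0,0,-3.5,0,0,0,45]]]'; python3 -m pendant '[[[0,0,-3.5,0,0,0,45],[0,0,-3.5,0,0,0,45],[0,0,-3,0,0,0,45],[0,0,0,0,0,0,45],[0,0,0,0,0,0,45]]]'
python3 - <<'E'
from h import *
np.set_printoptions(precision=4,suppress=True)
o=bot.get_obs();save('wrist','w9.png');save('scene','s9.png')
a=cv2.imread('pics/w9.png');b=cv2.imread('pics/s9.png')[140:320,180:400];b=cv2.resize(b,(440,360),interpolation=cv2.INTER_CUBIC)
c=np.zeros((420,800,3),np.uint8);c[:270,:360]=cv2.resize(a,(360,270),interpolation=cv2.INTER_AREA);c[:360,360:]=b;cv2.imwrite('pics/c9.png',c)
for m in bot.mark_of('wrist','sieve')[:1]:print(m,at('wrist',m['uv'],.018,o))
for n,z in(('sieve',.018),('sieve_grip',.093)):
  for m in bot.mark_of('scene',n)[:1]:print(n,m,at('scene',m['uv'],z))
E
```

```text
time: 17.1
ee_pos: [0.5544, -0.1892, 0.0748]
tcp_rot: [179.6, 0.2, 98.8]
wrist_force: [0.2, -0.2, 0.3]
opening: 0.0386
time: 17.52
ee_pos: [0.5507, -0.188, 0.2017]
tcp_rot: [-179.9, -0.1, 98.8]
wrist_force: [0.9, -0.5, -0.0]
opening: 0.0379
time: 17.93
ee_pos: [0.551, -0.1881, 0.3197]
tcp_rot: [179.3, 0.3, 98.8]
wrist_force: [0.5, -0.5, -1.0]
opening: 0.038
{'uv': [277.4, 160.6], 'confidence': 0.66} [ 0.5533 -0.1876  0.018 ]
sieve {'uv': [230.7, 198.6], 'confidence': 0.81} [ 0.5534 -0.1905  0.018 ]
sieve_grip {'uv': [225.8, 179.0], 'confidence': 0.6} [ 0.5502 -0.2037  0.093 ]
```

View pics/c9.png

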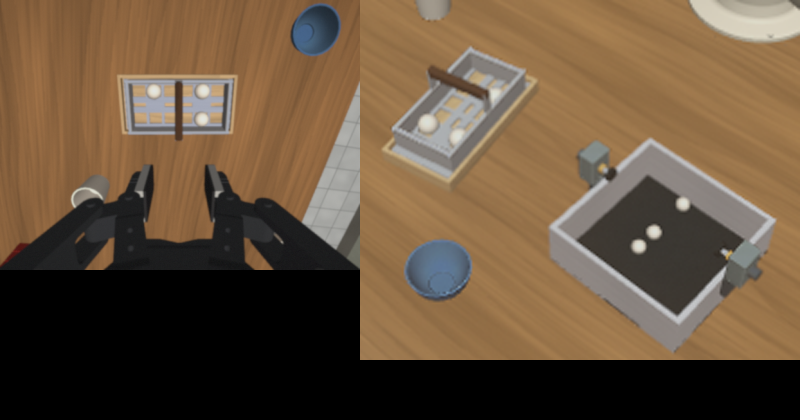

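The sieve sits inside the stand's rim with its three large balls. The small balls are in the bin: four were seen from above, and the near wall hides one in this view. The cup and bowl haven't moved. Handing in.

```bash
python3 -c "
from h import *
print(bot.job_done())"
```

```text
the job is handed in; nothing more can be done
None
```

The job is done and handed in: all four small balls are in the bin, and the sieve is home in the stand with the three large balls. It finished at about 18 s of the 48 s allowed.

- **Grasp:** The first grip closed about 11 mm too high on the handle because the arm drifted up. I opened, lowered and regripped; the sieve stayed on the rims.
- **Shaking:** I found both bumpers by feel and knocked left and right in turn, three times each. The springs gave about 2–5 mm. Readings were mostly 7–14 N, with a highest of 16 N on the first left contact. The tool height stayed within about 2 mm of where it gripped the resting sieve.
- **Placing:** The sieve entered the recess without touching and met the floor at 73.7 mm tool height, as calculated for fully home. After release the wrist force was about 0.

**Last checks:**
- **Position:** The wrist and scene cameras put the sieve within 4 mm of the measured stand centre. The scene camera's reading of the handle point was about 12 mm off, which I put down to the detector, as the pictures show the sieve seated.
- **Balls:** I counted the four small balls on the bin floor from above. In the last scene picture only three show; the near wall hides the fourth.
- **Crockery:** The cup and bowl stood in place. I did not re-check the jar, but the arm did not go near it again after passing over it at the start.

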